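Put the muddled specimen mounts back in their own places

TASK

The four specimen mounts are standing in each other's places: put the red, yellow and green mounts in the dish of their own colour and the blue one in the ring on the blue stage of the microscope stand, each upright on the floor of its recess with the steel specimen up. Each place holds only one mount, and the empty grey dish is free for parking one on the way; leave the upright lens standing where it is.

Things in the scene. Friction and masses are not known exactly. Their poses are not given: they have to be found in the camera images.
- mount_red: Loose upright cylinder of red resin (a specimen mount), 36 mm across and 40 mm tall, 55 to 115 g, with a small steel rectangle showing in the middle of its top face. Origin: centre of the underside; z up along the cylinder. Starts standing in a place that is not its own.
- mount_yellow: Loose upright cylinder of yellow resin (a specimen mount), 36 mm across and 40 mm tall, 55 to 115 g, with a small steel rectangle showing in the middle of its top face. Origin: centre of the underside; z up along the cylinder. Starts standing in a place that is not its own.
- mount_green: Loose upright cylinder of green resin (a specimen mount), 36 mm across and 40 mm tall, 55 to 115 g, with a small steel rectangle showing in the middle of its top face. Origin: centre of the underside; z up along the cylinder. Starts standing in a place that is not its own.
- mount_blue: Loose upright cylinder of blue resin (a specimen mount), 36 mm across and 40 mm tall, 55 to 115 g, with a small steel rectangle showing in the middle of its top face. Origin: centre of the underside; z up along the cylinder. Starts standing in a place that is not its own.
- dish_red: Fixed shallow round dish, plain red with a dark floor, 76 mm across and 8 mm high, with a round recess 58 mm across whose floor is 4 mm above the bench (so the rim stands 4 mm above that floor). Origin: centre of the underside, on the bench; z up. The place of the red mount.
- dish_yellow: Fixed shallow round dish, plain yellow with a dark floor, 76 mm across and 8 mm high, with a round recess 58 mm across whose floor is 4 mm above the bench (so the rim stands 4 mm above that floor). Origin: centre of the underside, on the bench; z up. The place of the yellow mount.
- dish_green: Fixed shallow round dish, plain green with a dark floor, 76 mm across and 8 mm high, with a round recess 58 mm across whose floor is 4 mm above the bench (so the rim stands 4 mm above that floor). Origin: centre of the underside, on the bench; z up. The place of the green mount.
- dish_spare: Fixed shallow round dish, plain grey with a dark floor, 76 mm across and 8 mm high, with a round recess 58 mm across whose floor is 4 mm above the bench (so the rim stands 4 mm above that floor). Origin: centre of the underside, on the bench; z up. Spare, empty at the start: the free spot for parking a mount on the way.
- stand: Fixed microscope stand, place of the blue mount: off-white base 232 x 252 mm (x, y), blue stage plate on top. The seat is inside the black ring on the plate (58 mm inside, 76 outside, 4 mm high), its floor 50 mm above the origin, which is on the bench under the ring's centre. Column 320 mm tall, 60 mm wide, 185 mm along +y; head swung away beyond it, nothing hangs over the stage.
- lens: Loose microscope lens standing upright among the dishes: black barrel 34 mm across, narrower brass and steel on top, 45 mm tall. Origin: centre of the underside. Must stay standing where it is.

How it is judged:
At the end, for the whole second after the job is handed in: Red, yellow and green mounts in the dish of their own colour, blue in the stage ring: each within 12.5 mm of the centre, underside within 3 mm of the recess floor, upright within 0.1 rad, released and at rest (horizontal distance between mount_red and dish_red below 0.0125 m and z of mount_red in the frame of dish_red between 0.001 and 0.007 m and angle between each of mount_red, mount_yellow, mount_green, mount_blue's own z axis and vertical below 0.1 rad and linear speed of each of mount_red, mount_yellow, mount_green, mount_blue below 0.02 m/s and horizontal distance between mount_yellow and dish_yellow below 0.0125 m and z of mount_yellow in the frame of dish_yellow between 0.001 and 0.007 m and horizontal distance between mount_green and dish_green below 0.0125 m and z of mount_green in the frame of dish_green between 0.001 and 0.007 m and horizontal distance between mount_blue and stand below 0.0125 m and z of mount_blue in the frame of stand between 0.047 and 0.053 m); the robot touches nothing.
It fails at once if the lens is moved more than 25 mm or tipped over (distance of lens from where it was at the start of the episode above 0.025 m or angle between lens's own z axis and vertical above 0.3 rad).
It also fails if it takes over 144 s, if anything falls off the work surface, if the arm or the gripper's body presses on something with over 40 N, if the wrist force passes 120 N, or if a joint passes its speed limit or range.

ROBOT

A 6-joint arm with a two-finger parallel gripper is mounted at the origin on the work surface. World frame = base frame: x ahead of the robot, y to its left, z up, the work surface at z = 0. Lengths are in m, angles in rad, forces in N, time in s.
With the tool pointing down it reaches from about 0.425 to 0.95 m from the base axis. Payload 3.5 kg.
Tool frame: the origin (TCP) lies at the very end of the fingers, on their centre line; the grasp point (between the pads) lies 19 mm behind it (tcp_to_grasp is the distance from the TCP to the grasp point, in m); z points along the fingers, y is the direction in which the jaws open and shut (so a half turn about z gives the same grasp; the last joint's range is limited). The gripper opens to 85 mm and grips with 20 to 120 N. Pads are 22 mm wide; open, the fingers measure 114 mm over their backs; the gripper's body (76 mm by 85 mm) begins 54 mm behind the grasp point. The pads swing forward as they close: fully open they stand 13 mm farther back than shut.
Start: joints at [-1.308, 0.286, 1.577, -0, 1.279, -0.15], TCP at [0.271, -0.618, 0.231] pointing down, gripper open.
Joint ranges: [-2.77, 2.77], [-0.9, 2.22], [0.21, 2.48], [-1.53, 4.67], [0.24, 2.81], [-2.84, 2.84]. Speed limits (rad/s): [2.79, 2.79, 3.14, 3.14, 3.14, 3.14].

INTERFACE

Orientations are given as a unit quaternion [x, y, z, w].
In Python, from plant import * gives the robot as it stands. The module is installed in compiled form; this text tells all that it offers.
- The arm moves only by the tool arm_command, never from a script. Its argument "steps" is a list of rows, each a list of 3 entries, a list of its own where there are three numbers: the turn, a rotation vector about the tool's x, y, z in rad, then the shift along the tool's x, y, z in m, then the gripper command: -1 is shut, 1 is fully open, values between are in proportion. A call has 1 to 12 rows; each row is the pose to reach, as a shift and turn from the pose measured when the call began, along the tool's axes at that moment; what a row does not reach only later rows make up. A row lasts 1/8 s, in which the tool goes at most 62.5 mm and 10.7 degrees, less where a joint would pass 70% of its speed; a pose out of reach is approached as far as the arm can. A call with a gripper value outside its range is refused whole. The fingers move at their own pace and stop on an object; "force" is the grip in N (left out, the last holds). Time passes only in rows, so rows that repeat a pose let the fingers close. It gives the time, the measured TCP pose, the force and the opening at its end, in the units of the state.
- get_state(): the state, without advancing time (a new reading comes with each control period).
- read_camera(name): name is "side" or "top"; returns a dict with "frame" (480x640x3 uint8, red, green, blue), "vfov" (degrees; the focal length in pixels is half the picture's height over the tangent of half this angle, whatever the lens; pixels are square), "cx", "cy" (the principal point, pixels), "position" and "rotation" of the camera in the world. Camera axes: x right, y up, looking along -z (the intrinsics and any distortion apply to the point x, -y, -z); pixel columns grow to the right and rows downward; lengths in m; the calibration is good to about 2 mm. A picture is of the moment at which its call begins. There is no depth.
- sign_off(): hands the job in, once; it reports no verdict.
The state is a dict: "time": time; "qpos": joint angles; "dq": joint speeds; "joint_efforts": joint torques, N m; "eef_pos": TCP position; "tcp_rot": TCP orientation; "contact_force": force on the tool from outside, world axes, zero at the start; "wrist_torque": the same for the moment, N m; "opening": opening from 0.0 (shut) to 1.0 (fully open).
Only numpy, scipy, OpenCV 4.12 (cv2) and the standard library are available. Lean on these libraries where they do the work, as an engineer would, in place of code of your own. Each camera call takes 0.05 s, during which the arm holds its last target.

## Working session

There is one attempt and no reset: what is moved stays moved. The work goes in short steps, Python scripts to look and compute and a tool call to move; the robot and the scene stay as the last step left them, time stands still between calls to the robot, and variables do not carry over. Pictures are saved under pics/ and viewed, and the job is handed in when it is done.

Besides the shell and the picture viewer there is one more tool, called after ">>>" in YAML: its name, and indented under it one key for each argument. arm_command: Moves the arm, as the interface text tells. Its arguments: {"type":"object","properties":{"steps":{"type":"array"},"force":{"type":"number"}},"required":["steps"]}

```bash
mkdir -p pics
python3 - <<'E'
from plant import *
import cv2
for n in ("top","side"):
    r=read_camera(n); cv2.imwrite(f"pics/{n}0.png",r["frame"][:,:,::-1])
    print({k:v for k,v in r.items() if k!="frame"})
s=get_state();print(s["time"],s["eef_pos"],s["tcp_rot"],s["opening"])
E
```

```text
{'vfov': 55.09669799379969, 'cx': 323.6830677388238, 'cy': 246.64932237583508, 'position': array([ 0.37327269, -0.02403551,  0.93587957]), 'rotation': array([-0.07529509,  0.05726753,  0.7096284 , -0.69819669])}
{'vfov': 43.87474341850169, 'cx': 313.39902623245666, 'cy': 239.65471991703947, 'position': array([-0.00894588,  0.65750734,  0.7469239 ]), 'rotation': array([-0.15221462,  0.41087945,  0.84433317, -0.30839955])}
0.1 [ 0.27067484 -0.61768734  0.23005325] [ 9.78775929e-01  2.04930433e-01 -6.04148867e-05 -1.09291823e-03] 1.0007430797475192
```

View pics/top0.png

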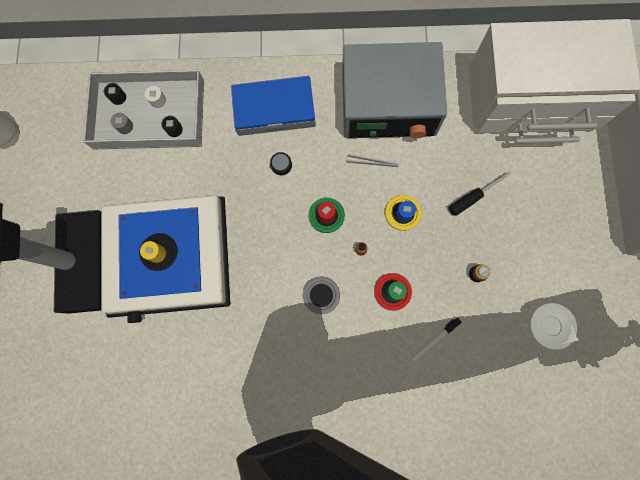

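View pics/side0.png

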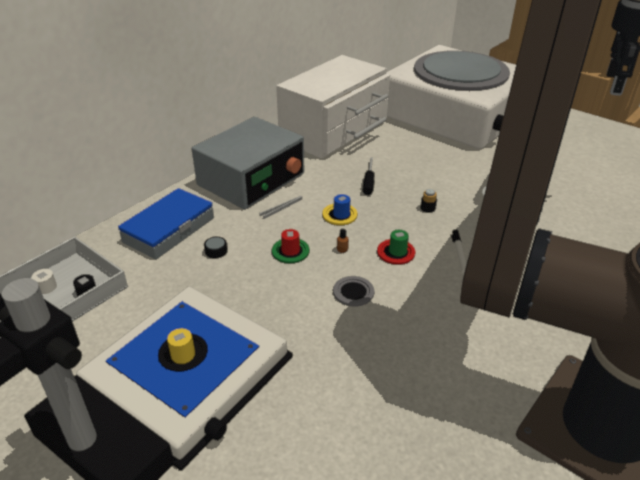

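```bash
cat > h.py <<'E'
from plant import *
import cv2, numpy as np
from scipy.spatial.transform import Rotation as R
def ray(c,u,v):
    f=240/np.tan(np.radians(c["vfov"]/2))
    d=R.from_quat(c["rotation"]).apply([(u-c["cx"])/f,-(v-c["cy"])/f,-1]); return c["position"],d
def onz(c,u,v,z):
    p,d=ray(c,u,v); return p+d*(z-p[2])/d[2]
def proj(c,P):
    f=240/np.tan(np.radians(c["vfov"]/2))
    q=R.from_quat(c["rotation"]).inv().apply(np.array(P)-c["position"])
    return c["cx"]+f*q[0]/-q[2], c["cy"]-f*q[1]/-q[2]
HUE=dict(red=(174,6),yellow=(18,32),green=(45,85),blue=(100,125))
def mask(c,col):
    h=cv2.cvtColor(c["frame"],cv2.COLOR_RGB2HSV); a,b=HUE[col]
    H=h[:,:,0]; m=((H>=a)&(H<=b)) if a<b else ((H>=a)|(H<=b))
    return (m&(h[:,:,1]>110)&(h[:,:,2]>50)).astype(np.uint8)
def blobs(m,amin=30):
    n,l,s,ce=cv2.connectedComponentsWithStats(m)
    return [(l==i,s[i],ce[i]) for i in range(1,n) if s[i][4]>=amin]
E
python3 - <<'E'
from h import *
for n in ("top","side"):
    c=read_camera(n)
    for col in HUE:
        for l,s,ce in blobs(mask(c,col)):
            cn=max(cv2.findContours(l.astype(np.uint8),cv2.RETR_EXTERNAL,cv2.CHAIN_APPROX_NONE)[0],key=len)
            e=cv2.fitEllipse(cv2.convexHull(cn)) if len(cn)>8 else None
            print(n,col,s,ce.round(1),np.round(e[0]+e[1],1) if e else '')
    f=c["frame"][:,:,::-1]
    if n=="top": crop=f[180:320,290:500]; big=cv2.resize(crop,None,fx=3.8,fy=3.8,interpolation=cv2.INTER_CUBIC)
    else: crop=f[170:310,260:450]; big=cv2.resize(crop,None,fx=4,fy=4,interpolation=cv2.INTER_CUBIC)
    cv2.imwrite(f"pics/{n}_z.png",big)
E
```

```text
top red [317 202  19  22 272] [326.3 212.5] [326.2 212.2  18.1  21.7]
top red [374 273  38  38 644] [391.9 291.4] [392.6 291.3  36.8  37.7]
top yellow [385 195  37  36 601] [402.  212.8] [402.9 212.3  35.4  36.3]
top yellow [140 241  26  22 398] [152.8 251.8] [152.4 251.7  20.7  27. ]
top yellow [474 265  16  15  96] [479.9 272.5] [481.4 271.7  14.6  15.9]
top green [357 123  29   6  70] [370.9 124.3] [371.5 124.4   7.1  30. ]
top green [370 131   7   5  31] [372.8 133. ] [372.8 133.2   5.4   6.7]
top green [309 198  36  35 532] [326.3 216. ] [326.3 214.9  34.3  35.1]
top green [387 281  20  20 241] [395.8 291. ] [396.  290.8  18.3  20. ]
top blue [ 232   76   83   53 3524] [272.4 102.2] [273.8 104.   64.5  92.8]
top blue [396 201  20  22 288] [405.1 211.7] [405.4 211.4  18.7  22.1]
top blue [ 119  207   82   92 5603] [159.1 252.8] [158.7 252.3  99.  115.5]
side red [281 229  19  27 409] [290.1 242.6] [290.  241.9  21.   28.1]
side red [377 239  38  25 417] [394.6 253.6] [395.7 251.1  25.3  38.5]
side yellow [423 193  13  10  88] [429.2 198.2] [429.3 196.8  11.4  13.4]
side yellow [322 204  35  21 345] [338.6 215.7] [339.4 213.6  22.   35.3]
side yellow [167 329  28  35 745] [181.1 346.7] [180.9 346.2  27.7  37.2]
side green [252 165  20  20 200] [261.  174.6] [260.5 174.8   9.7  33.9]
side green [262 183   6   7  32] [264.4 185.8] [264.4 185.9   5.4   6.4]
side green [390 230  18  26 335] [398.4 243.8] [398.7 242.7  19.6  26.4]
side green [272 240  37  23 341] [290.3 253. ] [290.1 250.2  24.   36.3]
side blue [ 119  189   93   58 2586] [164.3 216.9] [165.2 217.2  45.5  96. ]
side blue [333 195  17  24 307] [341.3 207.1] [341.5 206.2  19.5  24.6]
side blue [ 107  302  151  114 7293] [182.5 358.5] [182.3 358.  107.1 143.8]
```

View pics/top_z.png

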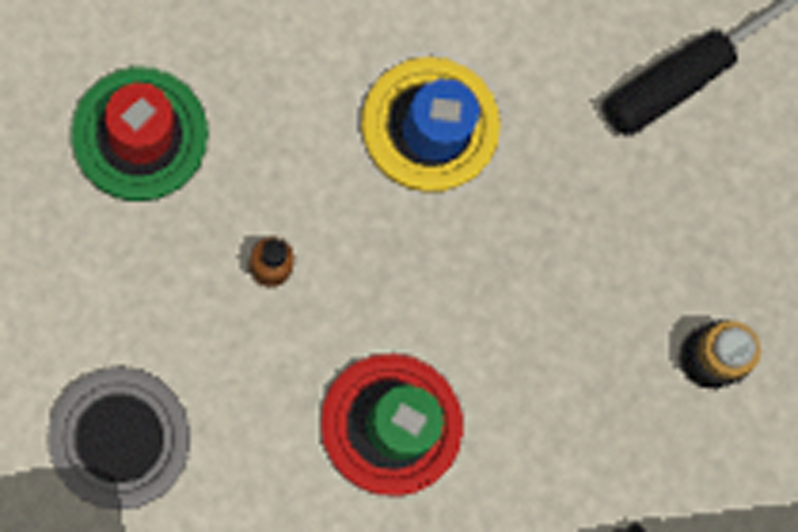

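View pics/side_z.png

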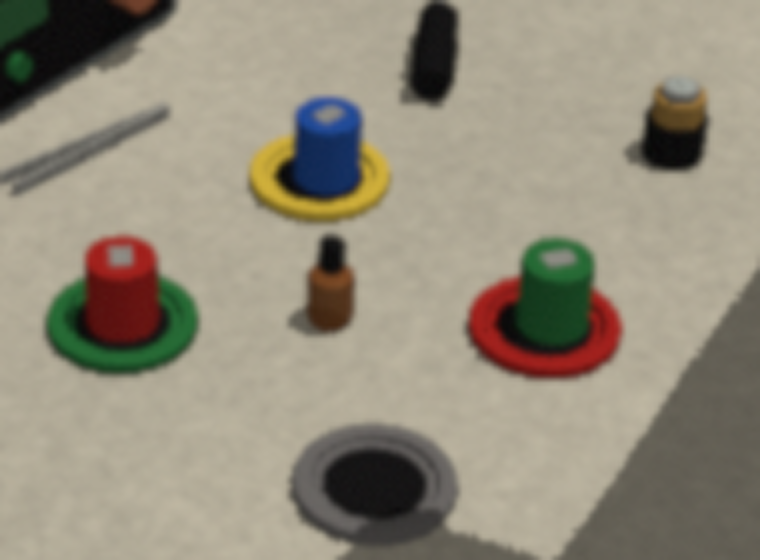

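```bash
cat >> h.py <<'E'
def steel(c,u,v,r=16):
    "centroid of low-saturation bright patch enclosed in mount near (u,v)"
    h=cv2.cvtColor(c["frame"],cv2.COLOR_RGB2HSV)
    m=((h[:,:,1]<75)&(h[:,:,2]>110)).astype(np.uint8)
    b=[(np.hypot(ce[0]-u,ce[1]-v),ce) for l,s,ce in blobs(m,6) if s[4]<90]
    return min(b,key=lambda t:t[0])[1]
def hull(c,col,u,v):
    l=min(blobs(mask(c,col)),key=lambda t:np.hypot(t[2][0]-u,t[2][1]-v))[0].astype(np.uint8)
    cn=max(cv2.findContours(l,cv2.RETR_EXTERNAL,cv2.CHAIN_APPROX_NONE)[0],key=len)
    e=cv2.fitEllipse(cv2.convexHull(cn)); return e
E
python3 - <<'E'
from h import *
T=read_camera("top");S=read_camera("side")
for k,a,b in [("red",(326,210),(290,234)),("blue",(407,209),(342,198)),("green",(397,290),(399,235)),("yellow",(150,248),(180,333))]:
    z=.044 if k!="yellow" else .09
    p=steel(T,*a);q=steel(S,*b)
    print("mount",k,p.round(1),q.round(1),onz(T,*p,z).round(4),onz(S,*q,z).round(4))
for k,a,b in [("red",(392,291),(395,253)),("yellow",(402,212),(339,215)),("green",(326,215),(290,252))]:
    p=hull(T,k,*a);q=hull(S,k,*b)
    P=onz(T,*p[0],.007)
    print("dish",k,P.round(4),onz(S,*q[0],.007).round(4), "diam", p[1])
# grey dish by zoom: pixel estimates
print("spare",onz(T,290+119/3.8,180+437/3.8,.007),onz(S,260+375/4,170+482/4,.006))
print("lens top",onz(T,290+737/3.8,180+347/3.8,.045),onz(S,260+681/4,170+89/4,.045))
print("bottle cap",[onz(T,290+272/3.8,180+250/3.8,z) for z in (.03,.05)],onz(S,260+330/4,170+325/4,0))
# ring: dark ring in blue plate
for c,n,a in ((T,"top",(158,251)),(S,"side",(182,350))):
    h=cv2.cvtColor(c["frame"],cv2.COLOR_RGB2HSV)
    m=((h[:,:,2]<60)).astype(np.uint8)
    for l,s,ce in blobs(m,60):
        if abs(ce[0]-a[0])<30 and abs(ce[1]-a[1])<30:
            cn=max(cv2.findContours(l.astype(np.uint8),cv2.RETR_EXTERNAL,cv2.CHAIN_APPROX_NONE)[0],key=len)
            e=cv2.fitEllipse(cv2.convexHull(cn)); print(n,s,e,onz(c,*e[0],.053).round(4),onz(c,*e[0],.052).round(4))
    cv2.imwrite(f"pics/{n}_st.png",cv2.resize(c["frame"][180:330,40:240,::-1] if n=="top" else c["frame"][280:430,80:300,::-1],None,fx=3.6,fy=3.6,interpolation=cv2.INTER_CUBIC))
E
```

```text
mount red [325.8 209.5] [290.  233.5] [ 0.6186 -0.0077  0.044 ] [ 0.6209 -0.0127  0.044 ]
mount blue [406.8 208.5] [341.5 198.1] [ 0.6173 -0.1693  0.044 ] [ 0.6198 -0.1732  0.044 ]
mount green [397.3 289.9] [399.4 234.1] [ 0.4552 -0.1433  0.044 ] [ 0.4572 -0.1475  0.044 ]
mount yellow [148.6 249.8] [178.8 336.5] [0.5344 0.3274 0.09  ] [0.5378 0.324  0.09  ]
dish red [ 0.456  -0.1387  0.007 ] [ 0.4566 -0.1391  0.007 ] diam (36.805057525634766, 37.798492431640625)
dish yellow [ 0.6195 -0.1669  0.007 ] [ 0.6199 -0.1676  0.007 ] diam (35.44106674194336, 36.30837631225586)
dish green [ 0.6171 -0.0079  0.007 ] [ 0.6178 -0.0079  0.007 ] diam (34.39739990234375, 35.133583068847656)
spare [0.45087312 0.00466834 0.007     ] [0.45178783 0.00338722 0.006     ]
lens top [ 0.48837856 -0.31165383  0.045     ] [ 0.48797617 -0.31058872  0.045     ]
bottle cap [array([ 0.54592746, -0.07789237,  0.03      ]), array([ 0.54211559, -0.07670331,  0.05      ])] [ 0.54160236 -0.07851755  0.        ]
top [140 234  38  37 643] ((158.23402404785156, 251.7429656982422), (35.67857360839844, 38.053707122802734), 50.325679779052734) [0.5372 0.3234 0.053 ] [0.5373 0.3238 0.052 ]
side [159 334  48  37 734] ((182.34310913085938, 352.0600891113281), (35.81747817993164, 49.54253005981445), 73.4073257446289) [0.5395 0.3224 0.053 ] [0.5403 0.3219 0.052 ]
```

View pics/top_st.png

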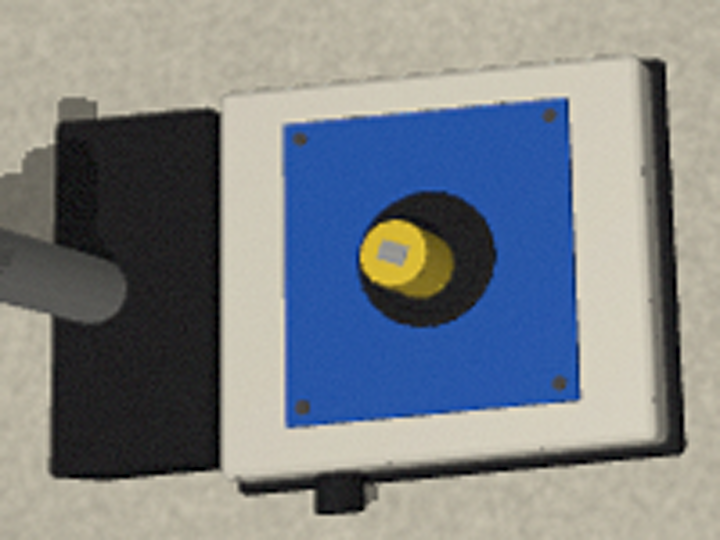

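View pics/side_st.png

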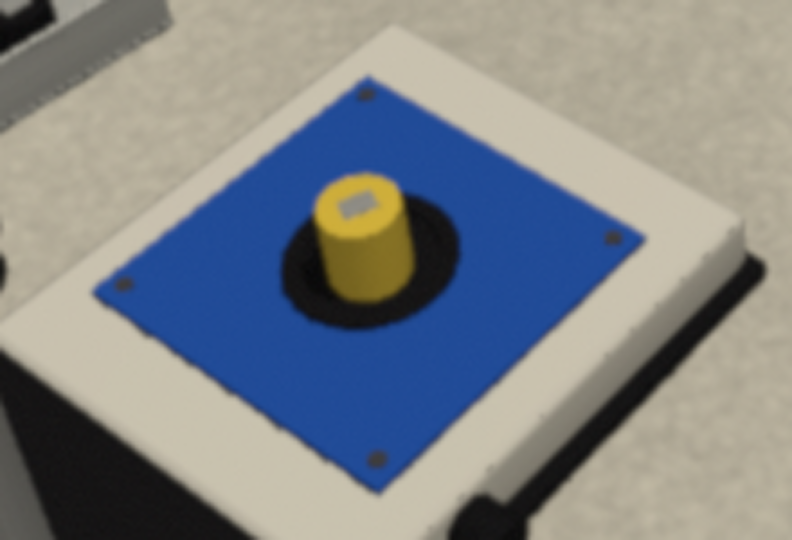

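```bash
cat > go.py <<'E'
import sys; from h import *
# args: world targets x,y,z ... -> tool shift from the current pose
s=get_state(); r=R.from_quat(s["tcp_rot"])
print("t",round(s["time"],2),"pos",s["eef_pos"].round(4),"open",round(s["opening"],3),"tilt",r.apply([0,0,1]).round(4),"q",s["qpos"].round(2),"F",s["contact_force"].round(1))
for a in sys.argv[1:]:
    d=np.array([float(k) for k in a.split(",")])-s["eef_pos"]
    print(a,"->",r.inv().apply(d).round(4), "dist",np.linalg.norm(d).round(3))
E
python3 go.py .618,-.008,.15 .618,-.008,.08
```

```text
t 0.3 pos [ 0.2708 -0.6181  0.2308] open 0.999 tilt [-2.e-04  8.e-04 -1.e+00] q [-1.31  0.29  1.58  0.    1.28 -0.15] F [-0.2  0.1  0.7]
.618,-.008,.15 -> [ 0.5628 -0.4195  0.0813] dist 0.707
.618,-.008,.08 -> [ 0.5628 -0.4194  0.1513] dist 0.718
```

>>> arm_command:
  steps:
    - [[0,0,0],[0.04,-0.03,0],0.4]
    - [[0,0,0],[0.1,-0.07,0],0.4]
    - [[0,0,0],[0.16,-0.12,0],0.4]
    - [[0,0,0],[0.22,-0.16,0.0],0.4]
    - [[0,0,0],[0.27,-0.2,0.02],0.4]
    - [[0,0,0],[0.32,-0.24,0.03],0.4]
    - [[0,0,0],[0.37,-0.28,0.05],0.4]
    - [[0,0,0],[0.42,-0.31,0.06],0.4]
    - [[0,0,0],[0.47,-0.35,0.07],0.4]
    - [[0,0,0],[0.52,-0.39,0.08],0.4]
    - [[0,0,0],[0.563,-0.42,0.081],0.4]
    - [[0,0,0],[0.563,-0.42,0.081],0.4]
  force: 50

```text
time: 1.8
eef_pos: [0.6187, -0.0046, 0.1499]
tcp_rot: [0.979, 0.206, -0.0, -0.001]
contact_force: [0.3, -0.5, 1.1]
opening: 0.695
```

```bash
python3 go.py .618,-.008,.06 .618,-.008,.01
python3 - <<'E'
from h import *
c=read_camera("side"); cv2.imwrite("pics/s1.png",c["frame"][:,:,::-1])
E
```

```text
t 1.8 pos [ 0.6187 -0.0046  0.1499] open 0.695 tilt [-4.e-04  1.e-03 -1.e+00] q [-0.17  0.24  1.79  0.    1.11  0.98] F [ 0.3 -0.5  1.1]
.618,-.008,.06 -> [-0.0021  0.0029  0.0899] dist 0.09
.618,-.008,.01 -> [-0.0021  0.003   0.1399] dist 0.14
```

View pics/s1.png

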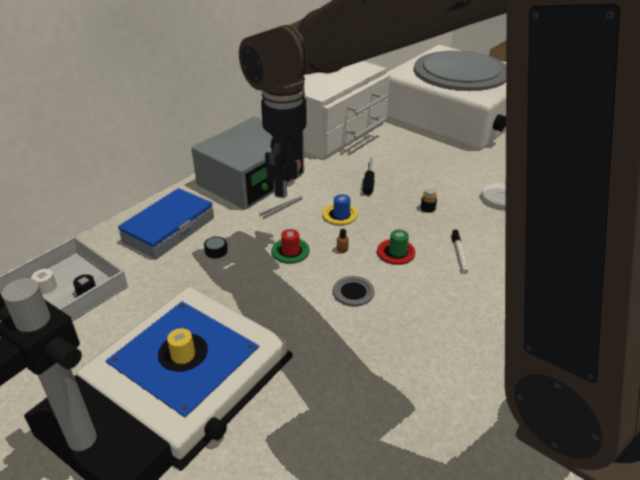

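>>> arm_command:
  steps:
    - [[0,0,0],[-0.002,0.003,0.04],0.4]
    - [[0,0,0],[-0.002,0.003,0.08],0.4]
    - [[0,0,0],[-0.002,0.003,0.11],0.4]
    - [[0,0,0],[-0.002,0.003,0.13],0.4]
    - [[0,0,0],[-0.002,0.003,0.14],0.4]
    - [[0,0,0],[-0.002,0.003,0.14],0.4]
    - [[0,0,0],[-0.002,0.003,0.14],-1]
    - [[0,0,0],[-0.002,0.003,0.14],-1]
    - [[0,0,0],[-0.002,0.003,0.14],-1]
    - [[0,0,0],[-0.002,0.003,0.14],-1]
    - [[0,0,0],[-0.002,0.003,0.14],-1]
  force: 50

```text
time: 3.22
eef_pos: [0.6209, -0.0053, 0.0116]
tcp_rot: [0.978, 0.207, 0.002, -0.001]
contact_force: [0.0, -0.5, 6.3]
opening: 0.404
```

```bash
python3 go.py .618,-.008,.13 .451,.004,.13
python3 - <<'E'
from h import *
c=read_camera("side"); cv2.imwrite("pics/s2.png",cv2.resize(c["frame"][100:300,200:430,::-1],None,fx=3,fy=3))
E
```

```text
t 3.23 pos [ 0.6209 -0.0053  0.0116] open 0.404 tilt [ 0.0044  0.0026 -1.    ] q [-0.17  0.43  1.83  0.    0.87  0.98] F [ 0.  -0.5  6.3]
.618,-.008,.13 -> [-0.0031  0.0012 -0.1184] dist 0.118
.451,.004,.13 -> [-0.151  -0.0774 -0.1191] dist 0.207
```

View pics/s2.png

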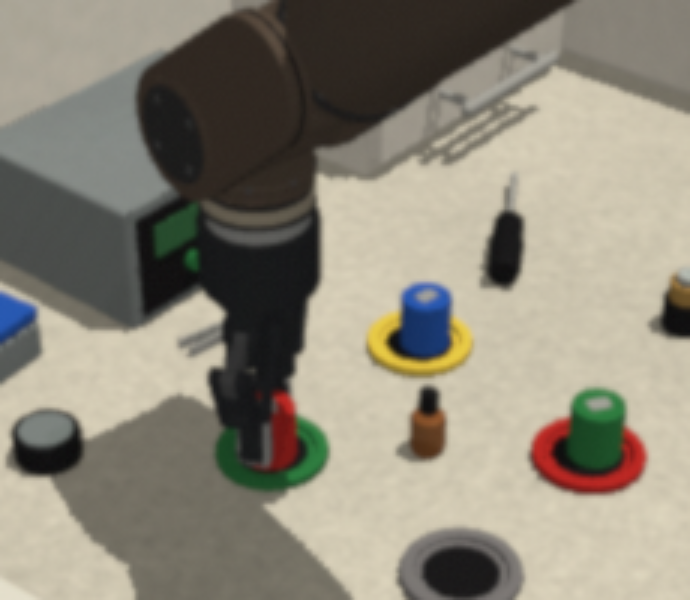

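>>> arm_command:
  steps:
    - [[0,0,0],[0,0,-0.03],-1]
    - [[0,0,0],[0,0,-0.07],-1]
    - [[0,0,0],[0,0,-0.1],-1]
    - [[0,0,0],[-0.02,-0.01,-0.118],-1]
    - [[0,0,0],[-0.05,-0.025,-0.118],-1]
    - [[0,0,0],[-0.09,-0.045,-0.118],-1]
    - [[0,0,0],[-0.125,-0.065,-0.118],-1]
    - [[0,0,0],[-0.151,-0.077,-0.118],-1]
    - [[0,0,0],[-0.151,-0.077,-0.118],-1]
    - [[0,0,0],[-0.151,-0.077,-0.118],-1]

```text
time: 4.53
eef_pos: [0.4519, 0.0036, 0.1292]
tcp_rot: [0.978, 0.207, 0.003, -0.001]
contact_force: [-0.3, 0.4, -1.1]
opening: 0.411
```

```bash
python3 go.py .451,.004,.0125
python3 - <<'E'
from h import *
c=read_camera("side"); cv2.imwrite("pics/s3.png",cv2.resize(c["frame"][100:330,200:430,::-1],None,fx=2.5,fy=2.5))
E
```

```text
t 4.53 pos [0.4519 0.0036 0.1292] open 0.411 tilt [ 0.0056  0.0025 -1.    ] q [-0.22 -0.11  2.2   0.    1.05  0.93] F [-0.3  0.4 -1.1]
.451,.004,.0125 -> [-0.0013 -0.0008  0.1166] dist 0.117
```

View pics/s3.png

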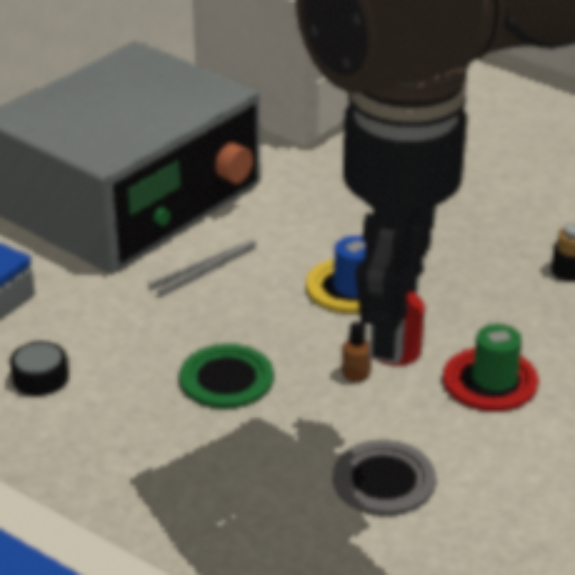

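>>> arm_command:
  steps:
    - [[0,0,0],[-0.001,-0.001,0.04],-1]
    - [[0,0,0],[-0.001,-0.001,0.075],-1]
    - [[0,0,0],[-0.001,-0.001,0.1],-1]
    - [[0,0,0],[-0.001,-0.001,0.11],-1]
    - [[0,0,0],[-0.001,-0.001,0.116],-1]
    - [[0,0,0],[-0.001,-0.001,0.116],-1]
    - [[0,0,0],[-0.001,-0.001,0.116],0.4]
    - [[0,0,0],[-0.001,-0.001,0.116],0.4]
    - [[0,0,0],[-0.001,-0.001,0.116],0.4]
    - [[0,0,0],[-0.001,-0.001,0.09],0.4]
    - [[0,0,0],[-0.001,-0.001,0.04],0.4]
    - [[0,0,0],[-0.001,-0.001,0],0.4]

```text
time: 6.08
eef_pos: [0.4511, 0.004, 0.1311]
tcp_rot: [0.978, 0.207, 0.004, -0.0]
contact_force: [-0.1, -0.4, -0.1]
opening: 0.702
```

```bash
python3 go.py .455,-.143,.13 .455,-.143,.012
python3 - <<'E'
from h import *
c=read_camera("side"); cv2.imwrite("pics/s4.png",cv2.resize(c["frame"][100:330,200:430,::-1],None,fx=2.5,fy=2.5))
E
```

```text
t 6.08 pos [0.4511 0.004  0.1311] open 0.702 tilt [ 0.0069  0.0021 -1.    ] q [-0.22 -0.11  2.2   0.    1.05  0.93] F [-0.1 -0.4 -0.1]
.455,-.143,.13 -> [-0.0559  0.136   0.0009] dist 0.147
.455,-.143,.012 -> [-0.0567  0.1359  0.1189] dist 0.189
```

View pics/s4.png

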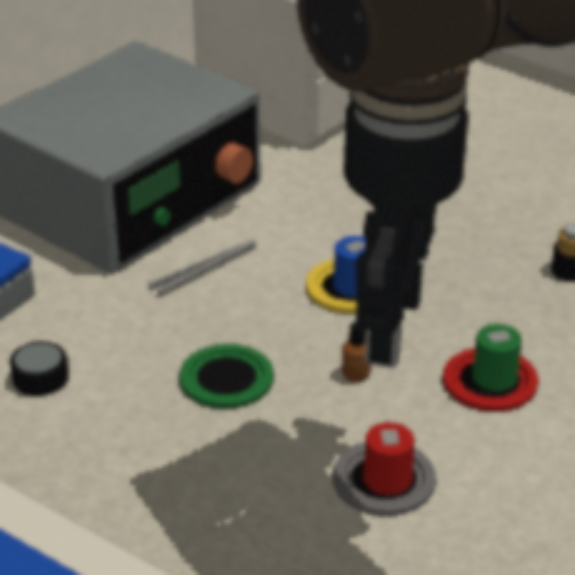

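>>> arm_command:
  steps:
    - [[0,-0.007,0],[-0.02,0.045,0],0.4]
    - [[0,-0.007,0],[-0.04,0.1,0],0.4]
    - [[0,-0.007,0],[-0.057,0.136,0],0.4]
    - [[0,-0.007,0],[-0.057,0.136,0],0.4]
    - [[0,-0.007,0],[-0.057,0.136,0.04],0.4]
    - [[0,-0.007,0],[-0.057,0.136,0.08],0.4]
    - [[0,-0.007,0],[-0.057,0.136,0.105],0.4]
    - [[0,-0.007,0],[-0.057,0.136,0.119],0.4]
    - [[0,-0.007,0],[-0.057,0.136,0.119],0.4]
    - [[0,-0.007,0],[-0.057,0.136,0.119],-1]
    - [[0,-0.007,0],[-0.057,0.136,0.119],-1]
    - [[0,-0.007,0],[-0.057,0.136,0.119],-1]

```text
time: 7.62
eef_pos: [0.4608, -0.1448, 0.0194]
tcp_rot: [0.978, 0.207, 0.006, 0.003]
contact_force: [0.3, 1.0, 5.1]
opening: 0.402
```

```bash
python3 go.py .455,-.143,.13 .6175,-.008,.13
```

```text
t 7.62 pos [ 0.4608 -0.1448  0.0194] open 0.402 tilt [ 0.0131 -0.0042 -0.9999] q [-0.52  0.15  2.18  0.    0.8   0.64] F [0.3 1.  5.1]
.455,-.143,.13 -> [-0.0035 -0.003  -0.1106] dist 0.111
.6175,-.008,.13 -> [ 0.1997 -0.0607 -0.1091] dist 0.236
```

```bash
python3 - <<'E'
from h import *
c=read_camera("side"); cv2.imwrite("pics/s5.png",cv2.resize(c["frame"][100:330,250:480,::-1],None,fx=2.5,fy=2.5))
E
python3 go.py
```

```text
t 7.67 pos [ 0.4608 -0.1447  0.0194] open 0.405 tilt [ 0.013  -0.0041 -0.9999] q [-0.52  0.15  2.18  0.    0.8   0.64] F [0.4 0.5 6.6]
```

View pics/s5.png

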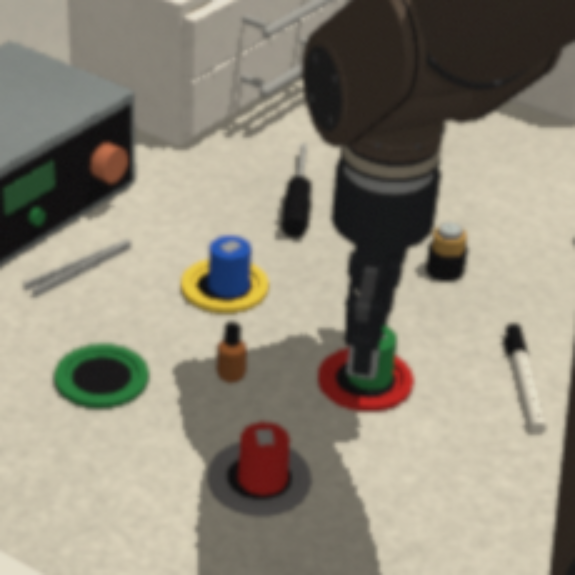

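>>> arm_command:
  steps:
    - [[0,0,0],[0,0,0],0.4]
    - [[0,0,0],[0,0,0],0.4]
    - [[0,-0.013,0],[-0.005,-0.002,0.007],0.4]
    - [[0,-0.013,0],[-0.005,-0.002,0.007],0.4]
    - [[0,-0.013,0],[-0.005,-0.002,0.007],0.4]
    - [[0,-0.013,0],[-0.005,-0.002,0.007],0.4]

```text
time: 8.43
eef_pos: [0.4556, -0.145, 0.0124]
tcp_rot: [0.978, 0.207, -0.0, 0.005]
contact_force: [0.3, -0.4, -0.4]
opening: 0.698
```

```bash
python3 go.py .455,-.143,.012
```

```text
t 8.43 pos [ 0.4556 -0.145   0.0124] open 0.698 tilt [ 0.0012 -0.0094 -1.    ] q [-0.52  0.16  2.18 -0.01  0.79  0.64] F [ 0.3 -0.4 -0.4]
.455,-.143,.012 -> [ 0.0003 -0.0021  0.0004] dist 0.002
```

>>> arm_command:
  steps:
    - [[0.009,0.003,0],[0,-0.002,0],0.4]
    - [[0.009,0.003,0],[0,-0.002,0],0.4]
    - [[0.009,0.003,0],[0,-0.002,0],-1]
    - [[0.009,0.003,0],[0,-0.002,0],-1]
    - [[0.009,0.003,0],[0,-0.002,0],-1]
    - [[0.009,0.003,0],[0,-0.002,0],-1]

```text
time: 9.18
eef_pos: [0.4553, -0.1435, 0.0128]
tcp_rot: [0.978, 0.207, 0.001, 0.0]
contact_force: [-0.7, -0.4, 3.9]
opening: 0.407
```

```bash
python3 go.py .455,-.143,.13 .6175,-.008,.13
```

```text
t 9.18 pos [ 0.4553 -0.1435  0.0128] open 0.407 tilt [ 1.3e-03 -6.0e-04 -1.0e+00] q [-0.52  0.16  2.18  0.    0.79  0.64] F [-0.7 -0.4  3.9]
.455,-.143,.13 -> [ 0.     -0.0004 -0.1172] dist 0.117
.6175,-.008,.13 -> [ 0.2033 -0.0581 -0.1171] dist 0.242
```

>>> arm_command:
  steps:
    - [[0,0,0],[0,0,-0.03],-1]
    - [[0,0,0],[0,0,-0.07],-1]
    - [[0,0,0],[0,0,-0.105],-1]
    - [[0,0,0],[0.01,0,-0.12],-1]
    - [[0,0,0],[0.04,-0.01,-0.12],-1]
    - [[0,0,0],[0.08,-0.02,-0.12],-1]
    - [[0,0,0],[0.12,-0.035,-0.12],-1]
    - [[0,0,0],[0.16,-0.045,-0.12],-1]
    - [[0,0,0],[0.19,-0.055,-0.12],-1]
    - [[0,0,0],[0.203,-0.058,-0.12],-1]
    - [[0,0,0],[0.203,-0.058,-0.12],-1]
    - [[0,0,0],[0.203,-0.058,-0.12],-1]

```text
time: 10.68
eef_pos: [0.6164, -0.0088, 0.1322]
tcp_rot: [0.978, 0.206, -0.0, 0.0]
contact_force: [-0.4, -0.2, -0.4]
opening: 0.407
```

```bash
python3 go.py .6175,-.008,.0135
```

```text
t 10.68 pos [ 0.6164 -0.0088  0.1322] open 0.407 tilt [-4.e-04 -6.e-04 -1.e+00] q [-0.18  0.26  1.8  -0.    1.08  0.98] F [-0.4 -0.2 -0.4]
.6175,-.008,.0135 -> [ 0.0014 -0.0003  0.1187] dist 0.119
```

>>> arm_command:
  steps:
    - [[0,0,0],[0.001,0,0.04],-1]
    - [[0,0,0],[0.001,0,0.075],-1]
    - [[0,0,0],[0.001,0,0.1],-1]
    - [[0,0,0],[0.001,0,0.112],-1]
    - [[0,0,0],[0.001,0,0.118],-1]
    - [[0,0,0],[0.001,0,0.118],-1]
    - [[0,0,0],[0.001,0,0.118],-1]
    - [[0,0,0],[0.001,0,0.118],-1]

```text
time: 11.68
eef_pos: [0.6179, -0.0085, 0.0152]
tcp_rot: [0.978, 0.207, 0.001, 0.001]
contact_force: [0.4, 0.6, -0.4]
opening: 0.412
```

```bash
python3 go.py .6175,-.008,.0135
```

```text
t 11.68 pos [ 0.6179 -0.0085  0.0152] open 0.412 tilt [ 1.4e-03 -9.0e-04 -1.0e+00] q [-0.18  0.42  1.84 -0.    0.88  0.98] F [ 0.4  0.6 -0.4]
.6175,-.008,.0135 -> [-0.0002 -0.0007  0.0017] dist 0.002
```

Nearly down; lower the last 2 mm, release, lift.

>>> arm_command:
  steps:
    - [[0,0,0],[0,0,0.002],-1]
    - [[0,0,0],[0,0,0.002],-1]
    - [[0,0,0],[0,0,0.002],0.4]
    - [[0,0,0],[0,0,0.002],0.4]
    - [[0,0,0],[0,0,0.002],0.4]
    - [[0,0,0],[0,0,-0.03],0.4]
    - [[0,0,0],[0,0,-0.08],0.4]
    - [[0,0,0],[0,0,-0.115],0.4]
    - [[0,0,0],[0,0,-0.115],0.4]

```text
time: 12.8
eef_pos: [0.6204, -0.0088, 0.1347]
tcp_rot: [0.978, 0.207, 0.004, 0.002]
contact_force: [0.6, 0.4, -0.1]
opening: 0.703
```

```bash
python3 go.py .451,.004,.13
python3 - <<'E'
from h import *
c=read_camera("side"); cv2.imwrite("pics/s6.png",cv2.resize(c["frame"][100:330,250:480,::-1],None,fx=2.5,fy=2.5))
q=steel(c,335,283);print("red",q,onz(c,*q,.046))
E
```

```text
t 12.8 pos [ 0.6204 -0.0088  0.1347] open 0.703 tilt [ 0.0097 -0.0024 -1.    ] q [-0.18  0.26  1.8  -0.    1.08  0.98] F [ 0.6  0.4 -0.1]
.451,.004,.13 -> [-0.1498 -0.0803  0.003 ] dist 0.17
red [355.59259259 274.07407407] [0.45026071 0.0025078  0.046     ]
```

View pics/s6.png

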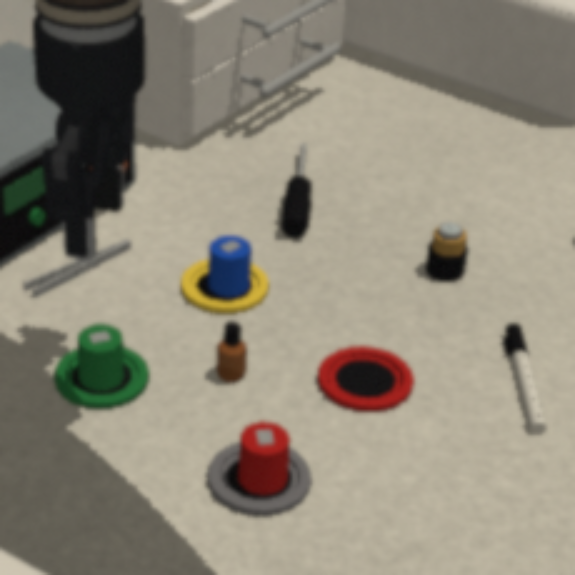

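>>> arm_command:
  steps:
    - [[0.006,-0.008,0],[-0.04,-0.02,0.002],0.4]
    - [[0.006,-0.008,0],[-0.09,-0.05,0.002],0.4]
    - [[0.006,-0.008,0],[-0.13,-0.07,0.003],0.4]
    - [[0.006,-0.008,0],[-0.15,-0.08,0.003],0.4]
    - [[0.006,-0.008,0],[-0.15,-0.08,0.003],0.4]
    - [[0.006,-0.008,0],[-0.15,-0.08,0.003],0.4]

```text
time: 13.6
eef_pos: [0.4496, 0.0039, 0.1275]
tcp_rot: [0.978, 0.206, -0.003, -0.001]
contact_force: [1.4, 0.0, -0.0]
opening: 0.697
```

```bash
python3 go.py .451,.004,.012
```

```text
t 13.6 pos [0.4496 0.0039 0.1275] open 0.697 tilt [-5.4e-03  9.0e-04 -1.0e+00] q [-0.22 -0.1   2.2  -0.    1.05  0.94] F [ 1.4  0.  -0. ]
.451,.004,.012 -> [0.0019 0.0008 0.1155] dist 0.116
```

>>> arm_command:
  steps:
    - [[0,0.004,0],[0.002,0.001,0.04],0.4]
    - [[0,0.004,0],[0.002,0.001,0.08],0.4]
    - [[0,0.004,0],[0.002,0.001,0.105],0.4]
    - [[0,0.004,0],[0.002,0.001,0.115],0.4]
    - [[0,0.004,0],[0.002,0.001,0.115],0.4]
    - [[0,0.004,0],[0.002,0.001,0.115],0.4]
    - [[0,0.004,0],[0.002,0.001,0.115],0.4]
    - [[0,0.004,0],[0.002,0.001,0.115],-1]
    - [[0,0.004,0],[0.002,0.001,0.115],-1]
    - [[0,0.004,0],[0.002,0.001,0.115],-1]
    - [[0,0.004,0],[0.002,0.001,0.115],-1]

```text
time: 14.98
eef_pos: [0.4519, 0.0038, 0.0134]
tcp_rot: [0.978, 0.206, -0.0, -0.001]
contact_force: [-1.4, 0.3, 5.7]
opening: 0.407
```

```bash
python3 go.py .4563,-.139,.13
```

```text
t 14.97 pos [0.4519 0.0038 0.0134] open 0.407 tilt [-5.0e-04  2.2e-03 -1.0e+00] q [-0.22  0.11  2.24  0.    0.79  0.93] F [-1.4  0.3  5.7]
.4563,-.139,.13 -> [-0.0536  0.1321 -0.1169] dist 0.184
```

>>> arm_command:
  steps:
    - [[0,0,0],[0,0,-0.03],-1]
    - [[0,0,0],[0,0,-0.07],-1]
    - [[0,0,0],[0,0,-0.105],-1]
    - [[0,0,0],[-0.005,0.01,-0.117],-1]
    - [[0,0,0],[-0.015,0.04,-0.117],-1]
    - [[0,0,0],[-0.03,0.075,-0.117],-1]
    - [[0,0,0],[-0.045,0.11,-0.117],-1]
    - [[0,0,0],[-0.053,0.132,-0.117],-1]
    - [[0,0,0],[-0.053,0.132,-0.117],-1]
    - [[0,0,0],[-0.053,0.132,-0.117],-1]

```text
time: 16.23
eef_pos: [0.4559, -0.1382, 0.1288]
tcp_rot: [0.978, 0.206, -0.001, -0.002]
contact_force: [0.4, 0.1, -1.1]
opening: 0.409
```

```bash
python3 go.py .4563,-.139,.014
```

```text
t 16.23 pos [ 0.4559 -0.1382  0.1288] open 0.409 tilt [-0.0027  0.0037 -1.    ] q [-0.51 -0.04  2.14  0.    1.05  0.65] F [ 0.4  0.1 -1.1]
.4563,-.139,.014 -> [1.000e-04 1.500e-03 1.148e-01] dist 0.115
```

>>> arm_command:
  steps:
    - [[0,0,0],[0,0.001,0.04],-1]
    - [[0,0,0],[0,0.001,0.08],-1]
    - [[0,0,0],[0,0.001,0.105],-1]
    - [[0,0,0],[0,0.001,0.115],-1]
    - [[0,0,0],[0,0.001,0.115],-1]
    - [[0,0,0],[0,0.001,0.115],-1]
    - [[0,0,0],[0,0.001,0.115],-1]
    - [[0,0,0],[0,0.001,0.115],0.4]
    - [[0,0,0],[0,0.001,0.115],0.4]
    - [[0,0,0],[0,0.001,0.115],0.4]
    - [[0,0,0],[0,0.001,0.08],0.4]
    - [[0,0,0],[0,0.001,0.03],0.4]

```text
time: 17.73
eef_pos: [0.4548, -0.1383, 0.0982]
tcp_rot: [0.979, 0.206, -0.003, -0.004]
contact_force: [0.2, 0.1, 1.4]
opening: 0.698
```

```bash
python3 go.py .617,-.170,.13
```

```text
t 17.73 pos [ 0.4548 -0.1383  0.0982] open 0.698 tilt [-0.0066  0.0059 -1.    ] q [-0.51  0.01  2.16  0.    0.99  0.64] F [0.2 0.1 1.4]
.617,-.170,.13 -> [ 0.1355  0.0942 -0.0331] dist 0.168
```

>>> arm_command:
  steps:
    - [[-0.008,0.004,0],[0.02,0.01,-0.033],0.4]
    - [[-0.008,0.004,0],[0.06,0.04,-0.033],0.4]
    - [[-0.008,0.004,0],[0.1,0.07,-0.033],0.4]
    - [[-0.008,0.004,0],[0.136,0.094,-0.033],0.4]
    - [[-0.008,0.004,0],[0.136,0.094,-0.033],0.4]
    - [[-0.008,0.004,0],[0.136,0.094,-0.033],0.4]

```text
time: 18.48
eef_pos: [0.6165, -0.1693, 0.1292]
tcp_rot: [0.979, 0.206, -0.001, -0.001]
contact_force: [0.0, 0.4, -0.3]
opening: 0.702
```

```bash
python3 go.py .617,-.17,.012
python3 - <<'E'
from h import *
c=read_camera("side"); cv2.imwrite("pics/s7.png",cv2.resize(c["frame"][100:330,250:480,::-1],None,fx=2.5,fy=2.5))
E
```

```text
t 18.48 pos [ 0.6165 -0.1693  0.1292] open 0.702 tilt [-0.0015  0.001  -1.    ] q [-0.43  0.31  1.75  0.    1.09  0.73] F [ 0.   0.4 -0.3]
.617,-.17,.012 -> [0.0003 0.001  0.1172] dist 0.117
```

View pics/s7.png

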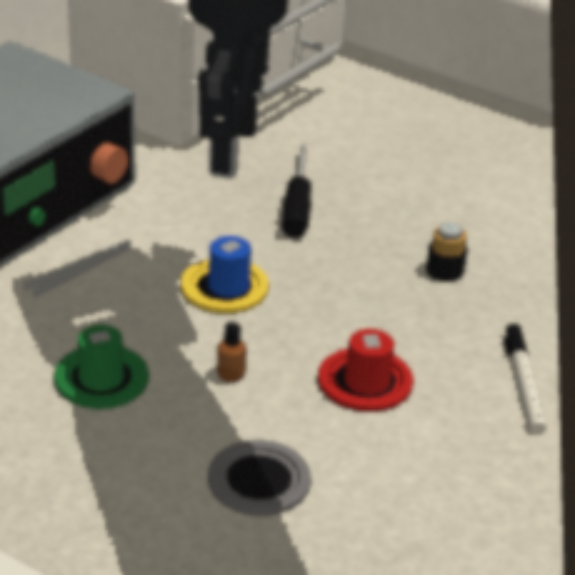

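Green and red now stand in their own dishes; gripper is above blue.

>>> arm_command:
  steps:
    - [[0,0,0],[0,0.001,0.04],0.4]
    - [[0,0,0],[0,0.001,0.08],0.4]
    - [[0,0,0],[0,0.001,0.105],0.4]
    - [[0,0,0],[0,0.001,0.117],0.4]
    - [[0,0,0],[0,0.001,0.117],0.4]
    - [[0,0,0],[0,0.001,0.117],0.4]
    - [[0,0,0],[0,0.001,0.117],0.4]
    - [[0,0,0],[0,0.001,0.117],-1]
    - [[0,0,0],[0,0.001,0.117],-1]
    - [[0,0,0],[0,0.001,0.117],-1]
    - [[0,0,0],[0,0.001,0.117],-1]

```text
time: 19.9
eef_pos: [0.6173, -0.1704, 0.0134]
tcp_rot: [0.979, 0.206, 0.0, -0.0]
contact_force: [-0.8, 0.3, 5.8]
opening: 0.402
```

```bash
python3 go.py .451,.004,.13
```

```text
t 19.9 pos [ 0.6173 -0.1704  0.0134] open 0.402 tilt [ 4.e-04  1.e-04 -1.e+00] q [-0.43  0.46  1.78  0.    0.9   0.73] F [-0.8  0.3  5.8]
.451,.004,.13 -> [-0.0817 -0.2267 -0.1166] dist 0.268
```

>>> arm_command:
  steps:
    - [[0,0,0],[0,0,-0.03],-1]
    - [[0,0,0],[0,0,-0.07],-1]
    - [[0,0,0],[0,0,-0.105],-1]
    - [[0,0,0],[-0.005,-0.015,-0.118],-1]
    - [[0,0,0],[-0.02,-0.055,-0.118],-1]
    - [[0,0,0],[-0.035,-0.1,-0.118],-1]
    - [[0,0,0],[-0.05,-0.145,-0.118],-1]
    - [[0,0,0],[-0.065,-0.185,-0.118],-1]
    - [[0,0,0],[-0.08,-0.22,-0.118],-1]
    - [[0,0,0],[-0.082,-0.227,-0.118],-1]
    - [[0,0,0],[-0.082,-0.227,-0.118],-1]
    - [[0,0,0],[-0.082,-0.227,-0.118],-1]

```text
time: 21.4
eef_pos: [0.4515, 0.0035, 0.1315]
tcp_rot: [0.979, 0.206, 0.0, 0.0]
contact_force: [0.7, -0.1, -0.5]
opening: 0.407
```

```bash
python3 go.py .451,.004,.014
```

```text
t 21.4 pos [0.4515 0.0035 0.1315] open 0.407 tilt [ 1.e-03 -2.e-04 -1.e+00] q [-0.22 -0.11  2.19  0.    1.05  0.94] F [ 0.7 -0.1 -0.5]
.451,.004,.014 -> [-0.0003 -0.0007  0.1175] dist 0.118
```

>>> arm_command:
  steps:
    - [[0,0,0],[0,-0.001,0.04],-1]
    - [[0,0,0],[0,-0.001,0.08],-1]
    - [[0,0,0],[0,-0.001,0.105],-1]
    - [[0,0,0],[0,-0.001,0.118],-1]
    - [[0,0,0],[0,-0.001,0.118],-1]
    - [[0,0,0],[0,-0.001,0.118],-1]
    - [[0,0,0],[0,-0.001,0.118],-1]
    - [[0,0,0],[0,-0.001,0.118],0.4]
    - [[0,0,0],[0,-0.001,0.118],0.4]
    - [[0,0,0],[0,-0.001,0.118],0.4]
    - [[0,0,0],[0,-0.001,0.08],0.4]
    - [[0,0,0],[0,-0.001,0.03],0.4]

```text
time: 22.9
eef_pos: [0.4497, 0.0047, 0.1012]
tcp_rot: [0.979, 0.206, -0.001, -0.001]
contact_force: [1.0, -1.0, 0.6]
opening: 0.699
```

```bash
python3 go.py .534,.326,.17
```

```text
t 22.9 pos [0.4497 0.0047 0.1012] open 0.699 tilt [-2.9e-03  6.0e-04 -1.0e+00] q [-0.22 -0.06  2.22  0.    0.99  0.94] F [ 1.  -1.   0.6]
.534,.326,.17 -> [ 0.2064 -0.2602 -0.0688] dist 0.339
```

>>> arm_command:
  steps:
    - [[0,0.003,0],[0,0,-0.04],0.4]
    - [[0,0.003,0],[0.03,-0.035,-0.07],0.4]
    - [[0,0.003,0],[0.06,-0.075,-0.07],0.4]
    - [[0,0.003,0],[0.09,-0.115,-0.07],0.4]
    - [[0,0.003,0],[0.12,-0.15,-0.07],0.4]
    - [[0,0.003,0],[0.15,-0.19,-0.07],0.4]
    - [[0,0.003,0],[0.18,-0.23,-0.07],0.4]
    - [[0,0.003,0],[0.206,-0.26,-0.07],0.4]
    - [[0,0.003,0],[0.206,-0.26,-0.07],0.4]
    - [[0,0.003,0],[0.206,-0.26,-0.07],0.4]
    - [[0,0.003,0],[0.206,-0.26,-0.07],0.4]

```text
time: 24.28
eef_pos: [0.5335, 0.3245, 0.171]
tcp_rot: [0.979, 0.205, -0.0, -0.001]
contact_force: [0.4, -0.5, -0.9]
opening: 0.704
```

```bash
python3 go.py .534,.326,.058
python3 - <<'E'
from h import *
c=read_camera("side"); cv2.imwrite("pics/s8.png",c["frame"][:,:,::-1])
E
```

```text
t 24.27 pos [0.5335 0.3245 0.171 ] open 0.704 tilt [-6.0e-04  1.4e-03 -1.0e+00] q [0.38 0.23 1.76 0.   1.15 1.54] F [ 0.4 -0.5 -0.9]
.534,.326,.058 -> [ 0.001 -0.001  0.113] dist 0.113
```

View pics/s8.png

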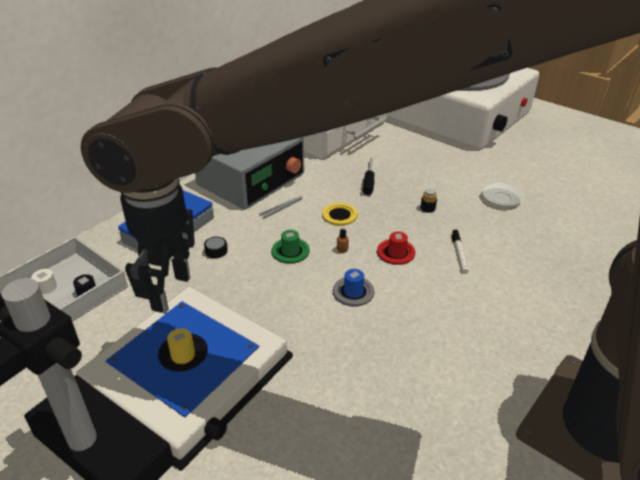

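Blue is parked (354,284); gripper hovers over yellow with ample room to the column.

>>> arm_command:
  steps:
    - [[0,0,0],[0.001,-0.001,0.04],0.4]
    - [[0,0,0],[0.001,-0.001,0.08],0.4]
    - [[0,0,0],[0.001,-0.001,0.103],0.4]
    - [[0,0,0],[0.001,-0.001,0.113],0.4]
    - [[0,0,0],[0.001,-0.001,0.113],0.4]
    - [[0,0,0],[0.001,-0.001,0.113],0.4]
    - [[0,0,0],[0.001,-0.001,0.113],0.4]
    - [[0,0,0],[0.001,-0.001,0.113],-1]
    - [[0,0,0],[0.001,-0.001,0.113],-1]
    - [[0,0,0],[0.001,-0.001,0.113],-1]
    - [[0,0,0],[0.001,-0.001,0.113],-1]

```text
time: 25.7
eef_pos: [0.5347, 0.3263, 0.0591]
tcp_rot: [0.979, 0.205, 0.001, -0.001]
contact_force: [-0.3, 0.1, 5.0]
opening: 0.405
```

```bash
python3 go.py .534,.326,.17 .6197,-.167,.15
```

```text
t 25.7 pos [0.5347 0.3263 0.0591] open 0.405 tilt [ 0.0011  0.0022 -1.    ] q [0.39 0.37 1.81 0.   0.96 1.54] F [-0.3  0.1  5. ]
.534,.326,.17 -> [-0.0006 -0.0002 -0.1109] dist 0.111
.6197,-.167,.15 -> [-0.1201  0.4858 -0.0919] dist 0.509
```

>>> arm_command:
  steps:
    - [[0,0,0],[0,0,-0.03],-1]
    - [[0,0,0],[0,0,-0.075],-1]
    - [[0,0,0],[0,0.01,-0.1],-1]
    - [[0,0,0],[-0.015,0.055,-0.1],-1]
    - [[0,0,0],[-0.03,0.11,-0.1],-1]
    - [[0,0,0],[-0.04,0.165,-0.1],-1]
    - [[0,0,0],[-0.055,0.22,-0.1],-1]
    - [[0,0,0],[-0.07,0.275,-0.1],-1]
    - [[0,0,0],[-0.08,0.33,-0.1],-1]
    - [[0,0,0],[-0.095,0.385,-0.1],-1]
    - [[0,0,0],[-0.11,0.44,-0.1],-1]
    - [[0,0,0],[-0.12,0.486,-0.095],-1]

```text
time: 27.2
eef_pos: [0.6195, -0.1692, 0.1522]
tcp_rot: [0.979, 0.205, 0.0, -0.001]
contact_force: [0.4, 1.1, -0.9]
opening: 0.405
```

```bash
python3 go.py .6197,-.167,.1
```

```text
t 27.2 pos [ 0.6195 -0.1692  0.1522] open 0.405 tilt [ 2.0e-04  2.7e-03 -1.0e+00] q [-0.43  0.29  1.73  0.    1.13  0.73] F [ 0.4  1.1 -0.9]
.6197,-.167,.1 -> [ 0.001  -0.0018  0.0522] dist 0.052
```

>>> arm_command:
  steps:
    - [[0,0,0],[0.001,-0.002,0.03],-1]
    - [[0,0,0],[0.001,-0.002,0.07],-1]
    - [[0,0,0],[0.001,-0.002,0.105],-1]
    - [[0,0,0],[0.001,-0.002,0.13],-1]
    - [[0,0,0],[0.001,-0.002,0.139],-1]
    - [[0,0,0],[0.001,-0.002,0.139],-1]
    - [[0,0,0],[0.001,-0.002,0.139],-1]
    - [[0,0,0],[0.001,-0.002,0.139],-1]
    - [[0,0,0],[0.001,-0.002,0.139],0.4]
    - [[0,0,0],[0.001,-0.002,0.139],0.4]
    - [[0,0,0],[0.001,-0.002,0.139],0.4]
    - [[0,0,0],[0.001,-0.002,0.11],0.4]

```text
time: 28.7
eef_pos: [0.6174, -0.1658, 0.0396]
tcp_rot: [0.979, 0.205, -0.002, -0.003]
contact_force: [0.3, -0.6, -0.4]
opening: 0.702
```

```bash
python3 go.py .6197,-.167,.13 .451,.004,.13
```

```text
t 28.7 pos [ 0.6174 -0.1658  0.0396] open 0.702 tilt [-0.0056  0.0053 -1.    ] q [-0.42  0.43  1.78  0.    0.95  0.74] F [ 0.3 -0.6 -0.4]
.6197,-.167,.13 -> [ 0.0013  0.0014 -0.0905] dist 0.09
.451,.004,.13 -> [-0.0848 -0.2229 -0.0886] dist 0.254
```

>>> arm_command:
  steps:
    - [[0,0,0],[0,0,-0.04],0.4]
    - [[-0.007,0.003,0],[0,0,-0.088],0.4]
    - [[-0.007,0.003,0],[-0.01,-0.03,-0.09],0.4]
    - [[-0.007,0.003,0],[-0.03,-0.08,-0.09],0.4]
    - [[-0.007,0.003,0],[-0.05,-0.13,-0.09],0.4]
    - [[-0.007,0.003,0],[-0.07,-0.18,-0.09],0.4]
    - [[-0.007,0.003,0],[-0.085,-0.223,-0.09],0.4]
    - [[-0.007,0.003,0],[-0.085,-0.223,-0.09],0.4]
    - [[-0.007,0.003,0],[-0.085,-0.223,-0.09],0.4]
    - [[-0.007,0.003,0],[-0.085,-0.223,-0.09],0.4]

```text
time: 29.95
eef_pos: [0.4519, 0.0032, 0.1318]
tcp_rot: [0.979, 0.204, 0.0, 0.0]
contact_force: [1.0, -0.9, 0.2]
opening: 0.698
```

```bash
python3 go.py .451,.004,.012
python3 - <<'E'
from h import *
c=read_camera("side"); cv2.imwrite("pics/s9.png",cv2.resize(c["frame"][100:330,250:480,::-1],None,fx=2.5,fy=2.5))
E
```

```text
t 29.95 pos [0.4519 0.0032 0.1318] open 0.698 tilt [ 1.e-03 -3.e-04 -1.e+00] q [-0.22 -0.11  2.19 -0.    1.06  0.94] F [ 1.  -0.9  0.2]
.451,.004,.012 -> [-0.0006 -0.0012  0.1198] dist 0.12
```

View pics/s9.png

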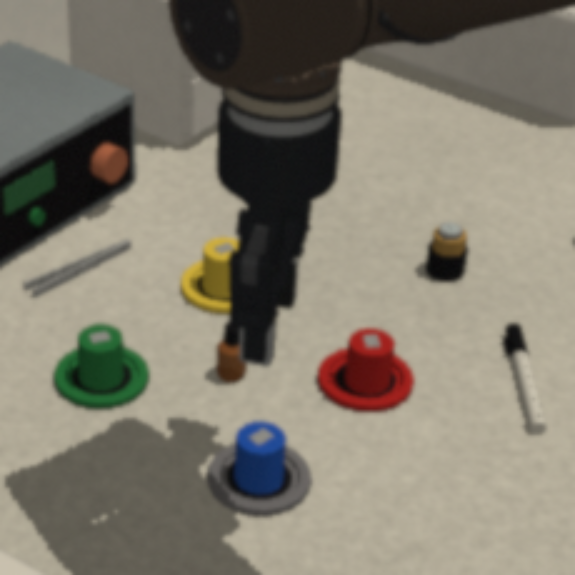

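Yellow is in its dish, upright; now blue.

>>> arm_command:
  steps:
    - [[0,0,0],[-0.001,-0.001,0.04],0.4]
    - [[0,0,0],[-0.001,-0.001,0.08],0.4]
    - [[0,0,0],[-0.001,-0.001,0.108],0.4]
    - [[0,0,0],[-0.001,-0.001,0.12],0.4]
    - [[0,0,0],[-0.001,-0.001,0.12],0.4]
    - [[0,0,0],[-0.001,-0.001,0.12],0.4]
    - [[0,0,0],[-0.001,-0.001,0.12],0.4]
    - [[0,0,0],[-0.001,-0.001,0.12],-1]
    - [[0,0,0],[-0.001,-0.001,0.12],-1]
    - [[0,0,0],[-0.001,-0.001,0.12],-1]
    - [[0,0,0],[-0.001,-0.001,0.12],-1]

```text
time: 31.38
eef_pos: [0.4512, 0.0036, 0.0126]
tcp_rot: [0.979, 0.204, 0.001, 0.0]
contact_force: [-1.2, 0.4, 6.6]
opening: 0.409
```

```bash
python3 go.py .538,.323,.17
```

```text
t 31.38 pos [0.4512 0.0036 0.0126] open 0.409 tilt [ 1.9e-03 -4.0e-04 -1.0e+00] q [-0.22  0.11  2.25  0.    0.79  0.94] F [-1.2  0.4  6.6]
.538,.323,.17 -> [ 0.2074 -0.258  -0.1574] dist 0.367
```

>>> arm_command:
  steps:
    - [[0,0,0],[0,0,-0.03],-1]
    - [[0,0,0],[0,0,-0.08],-1]
    - [[0,0,0],[0,0,-0.13],-1]
    - [[0,0,0],[0.02,-0.02,-0.157],-1]
    - [[0,0,0],[0.05,-0.06,-0.157],-1]
    - [[0,0,0],[0.08,-0.1,-0.157],-1]
    - [[0,0,0],[0.115,-0.14,-0.157],-1]
    - [[0,0,0],[0.145,-0.18,-0.157],-1]
    - [[0,0,0],[0.175,-0.22,-0.157],-1]
    - [[0,0,0],[0.207,-0.258,-0.157],-1]
    - [[0,0,0],[0.207,-0.258,-0.157],-1]
    - [[0,0,0],[0.207,-0.258,-0.157],-1]

```text
time: 32.88
eef_pos: [0.5369, 0.3225, 0.1685]
tcp_rot: [0.979, 0.204, -0.0, 0.001]
contact_force: [0.3, -0.3, -1.4]
opening: 0.409
```

```bash
python3 go.py .538,.323,.059
```

```text
t 32.88 pos [0.5369 0.3225 0.1685] open 0.409 tilt [-0.     -0.0016 -1.    ] q [ 0.38  0.24  1.75 -0.    1.15  1.54] F [ 0.3 -0.3 -1.4]
.538,.323,.059 -> [ 0.0013 -0.0002  0.1095] dist 0.11
```

>>> arm_command:
  steps:
    - [[0,0,0],[0.001,0,0.04],-1]
    - [[0,0,0],[0.001,0,0.075],-1]
    - [[0,0,0],[0.001,0,0.1],-1]
    - [[0,0,0],[0.001,0,0.109],-1]
    - [[0,0,0],[0.001,0,0.109],-1]
    - [[0,0,0],[0.001,0,0.109],-1]
    - [[0,0,0],[0.001,0,0.109],-1]
    - [[0,0,0],[0.001,0,0.109],0.4]
    - [[0,0,0],[0.001,0,0.109],0.4]
    - [[0,0,0],[0.001,0,0.109],0.4]
    - [[0,0,0],[0.001,0,0.07],0.4]
    - [[0,0,0],[0.001,0,0.02],0.4]

```text
time: 34.38
eef_pos: [0.5366, 0.3224, 0.1476]
tcp_rot: [0.979, 0.204, -0.002, 0.001]
contact_force: [-0.4, -0.0, 0.1]
opening: 0.699
```

```bash
python3 go.py .5,-.08,.2 .3,-.55,.25
```

```text
t 34.38 pos [0.5366 0.3224 0.1476] open 0.699 tilt [-0.0039 -0.0031 -1.    ] q [ 0.38  0.26  1.77 -0.    1.12  1.54] F [-0.4 -0.   0.1]
.5,-.08,.2 -> [-0.1948  0.3542 -0.051 ] dist 0.407
.3,-.55,.25 -> [-0.5663  0.705  -0.0988] dist 0.91
```

>>> arm_command:
  steps:
    - [[0,0,0],[0,0,-0.05],0.4]
    - [[0,0,0],[-0.02,0.04,-0.08],0.4]
    - [[0,0,0],[-0.04,0.09,-0.1],0.4]
    - [[0,0,0],[-0.07,0.14,-0.1],0.4]
    - [[0,0,0],[-0.1,0.19,-0.1],0.4]
    - [[0,0,0],[-0.13,0.24,-0.1],0.4]
    - [[0,0,0],[-0.16,0.29,-0.1],0.4]
    - [[0,0,0],[-0.19,0.35,-0.1],0.4]
    - [[0,0,0],[-0.23,0.39,-0.1],0.4]
    - [[0,0,0],[-0.27,0.43,-0.1],0.4]
    - [[0,0,0],[-0.31,0.47,-0.1],0.4]
    - [[0,0,0],[-0.35,0.51,-0.1],0.4]

```text
time: 35.88
eef_pos: [0.4194, -0.2863, 0.2502]
tcp_rot: [0.979, 0.204, -0.002, 0.001]
contact_force: [0.4, -0.7, -0.5]
opening: 0.699
```

>>> arm_command:
  steps:
    - [[0,0,0],[-0.04,0.04,0],0.4]
    - [[0,0,0],[-0.08,0.08,0],0.4]
    - [[0,0,0],[-0.12,0.12,0],0.4]
    - [[0,0,0],[-0.16,0.15,0],0.4]
    - [[0,0,0],[-0.2,0.18,0],0.4]
    - [[0,0,0],[-0.2,0.18,0],0.4]
    - [[0,0,0],[-0.2,0.18,0],0.4]

```text
time: 36.75
eef_pos: [0.3082, -0.5308, 0.2511]
tcp_rot: [0.979, 0.204, -0.002, 0.001]
contact_force: [0.3, 0.2, -0.5]
opening: 0.697
```

```bash
python3 go.py
python3 - <<'E'
from h import *
T=read_camera("top");S=read_camera("side")
cv2.imwrite("pics/tF.png",T["frame"][:,:,::-1]);cv2.imwrite("pics/sF.png",S["frame"][:,:,::-1])
D=dict(red=(.4563,-.139,.004),yellow=(.6197,-.167,.004),green=(.6175,-.008,.004),blue=(.538,.323,.05))
for k,d in D.items():
    for n,c in(("top",T),("side",S)):
        a=proj(c,(d[0],d[1],d[2]+.042)); q=steel(c,*a); P=onz(c,*q,d[2]+.042)
        print(k,n,q.round(1),P.round(4),"off mm",((P[:2]-d[:2])*1000).round(1), "steel height if centred",)
E
```

```text
t 36.75 pos [ 0.3082 -0.5308  0.2511] open 0.697 tilt [-0.0031 -0.0026 -1.    ] q [-1.21  0.14  1.71 -0.    1.29 -0.05] F [ 0.3  0.2 -0.5]
red top [394.3 291. ] [ 0.453  -0.1372  0.046 ] off mm [-3.3  1.8] steel height if centred
red side [398.1 235.6] [ 0.4551 -0.1396  0.046 ] off mm [-1.2 -0.6] steel height if centred
yellow top [403.9 207.5] [ 0.6189 -0.1634  0.046 ] off mm [-0.8  3.6] steel height if centred
yellow side [339.1 198.8] [ 0.6203 -0.1656  0.046 ] off mm [0.6 1.4] steel height if centred
green top [325.  210.2] [ 0.6167 -0.006   0.046 ] off mm [-0.8  2. ] steel height if centred
green side [289.4 234.4] [ 0.6181 -0.008   0.046 ] off mm [ 0.6 -0. ] steel height if centred
blue top [149.5 247.8] [0.5377 0.3252 0.092 ] off mm [-0.3  2.2] steel height if centred
blue side [178.5 334.5] [0.5396 0.3227 0.092 ] off mm [ 1.6 -0.3] steel height if centred
```

View pics/tF.png

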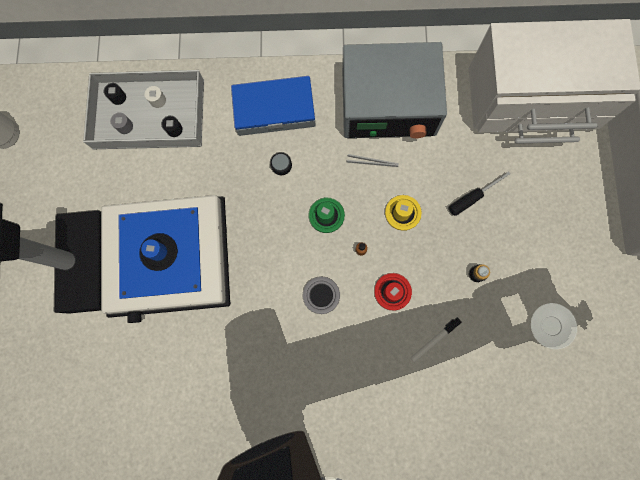

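View pics/sF.png

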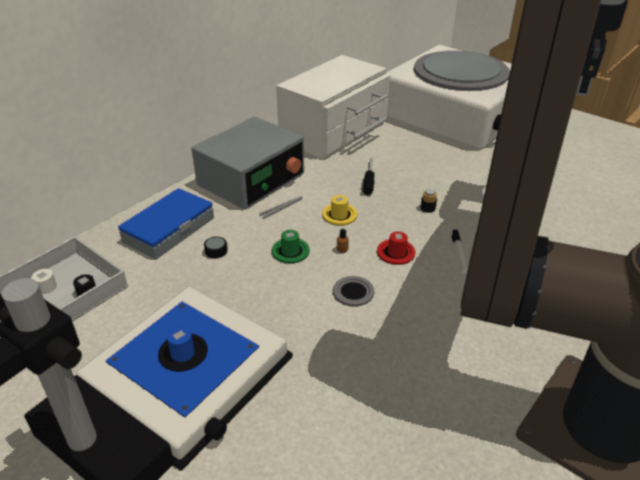

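All four mounts stand in their own places, within about 4 mm of centre. The lens is unchanged at (479,272) in the top view and (429,200) in the side view, and the arm is clear.

```bash
python3 -c "
from plant import *
print(sign_off())"
```

```text
the job is handed in; nothing more can be done
None
```

All four mounts are in their own places: red, yellow and green in their dishes and blue in the stage ring. I handed the job in at about 37 s. I parked red in the grey dish to swap it with green, then parked blue there to swap it with yellow.

**Final check:** In the last pictures from both cameras, each mount is 0.6 to 3.8 mm from the centre of its place, against the 12.5 mm limit. All four look upright with the steel up. The lens stands at the same pixels as at the start, and the gripper is open and clear of everything.

**What disagreed or was not measured:**
- **Camera difference:** The two cameras differ by 2–3 mm on the mount positions. They agree best if the steel tops are about 4 mm higher than the nominal 44 mm. The same offset showed before I moved anything, so I took it as calibration or steel standing proud.
- **Seating height:** I did not measure the height of the undersides directly. Each mount was released with the tool at about the height it was gripped, relative to the recess floor.
- **Green's first grip:** My first grip on green closed before the arm had settled, about 7 mm too high. I opened, settled and gripped it again before lifting.

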